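Balance the soil vials on the orbital shaker

TASK

Load the shaker for the soil extraction so that it runs balanced: put each of the red-, blue- and black-capped vials from the desk into the tray cell straight across the middle from its partner with the same cap (so a partner at the back left is answered at the front right), and the odd white-capped vial, which has no partner, into the middle cell. Set them down upright without dropping them or knocking any over, leave the three vials already in the tray in their places, and do not disturb the jar and the dropper bottle.

Things in the scene. Friction and masses are not known exactly. Their poses are not given: they have to be found in the camera images.
- tray_centre (a point): fixed white orbital shaker with a grey tray of 3x3 cells on top. Point: middle of the centre cell's floor, 71 mm above the desk; x to the back (away from the black control panel), y left, z up. Cell centres 58 mm apart, cells 55 mm square inside, walls 12 mm above the floor (keep fingertips above them). Platform 204 mm square. Taken at the start: (+58,+58), (+58,0), (0,-58) mm, which vial in which varies
- red_loose_mid (a point): clear glass soil-sample vial with a red screw cap, standing on the desk to the right of the shaker at the start, to be moved. Diameter 28 mm, height 72 mm, cap included (cap 26 mm wide, top 14 mm). The point is on its axis, half-way up (36 mm above its underside); its z axis points to the cap. About 40 g
- blue_loose_mid (a point): clear glass soil-sample vial with a blue screw cap, standing on the desk to the right of the shaker at the start, to be moved. Diameter 27 mm, height 62 mm, cap included (cap 25 mm wide, top 12 mm). The point is on its axis, half-way up (31 mm above its underside); its z axis points to the cap. About 40 g
- black_loose_mid (a point): clear glass soil-sample vial with a black screw cap, standing on the desk to the right of the shaker at the start, to be moved. Diameter 27 mm, height 62 mm, cap included (cap 25 mm wide, top 12 mm). The point is on its axis, half-way up (31 mm above its underside); its z axis points to the cap. About 40 g
- white_loose_mid (a point): clear glass soil-sample vial with a white screw cap, standing on the desk to the right of the shaker at the start, to be moved; there is only this one with a white cap. Diameter 22 mm, height 48 mm, cap included (cap 20 mm wide, top 10 mm); the smallest of the vials. The point is on its axis, half-way up (24 mm above its underside); its z axis points to the cap. About 40 g
- red_in_tray_mid (a point): clear glass soil-sample vial with a red screw cap, already standing in a cell of the tray; the same kind as the red-capped one on the desk. It stands loose in its cell and stays there. Diameter 28 mm, height 72 mm, cap included (cap 26 mm wide, top 14 mm). The point is on its axis, half-way up (36 mm above its underside); its z axis points to the cap. About 40 g
- blue_in_tray_mid (a point): clear glass soil-sample vial with a blue screw cap, already standing in a cell of the tray; the same kind as the blue-capped one on the desk. It stands loose in its cell and stays there. Diameter 27 mm, height 62 mm, cap included (cap 25 mm wide, top 12 mm). The point is on its axis, half-way up (31 mm above its underside); its z axis points to the cap. About 40 g
- black_in_tray_mid (a point): clear glass soil-sample vial with a black screw cap, already standing in a cell of the tray; the same kind as the black-capped one on the desk. It stands loose in its cell and stays there. Diameter 27 mm, height 62 mm, cap included (cap 25 mm wide, top 12 mm). The point is on its axis, half-way up (31 mm above its underside); its z axis points to the cap. About 40 g
- jar_mid (a point): bystander: soil jar with a white lid, 62 mm wide, 82 mm high, standing on the desk; the point is on its axis half-way up
- dropper_mid (a point): bystander: amber dropper bottle with a black rubber bulb, 34 mm wide, 102 mm high, standing on the desk; the point is on its axis half-way up
Things that resemble listed ones, but are neither listed nor needed, are in the scene too. Leave any purple look-alike of the part that bears black_loose_mid alone.

How it is judged:
At the end, for the whole second after the job is handed in: The three vials in the tray keep their cells; each coloured vial from the desk stands in the cell point-opposite its partner, the white-capped one in the middle: all within 17 mm of the cell centre along x and y, on the floor within 6 mm, upright within 0.12 rad, at rest, released (((x of red_in_tray_mid in the frame of tray_centre between 0.041 and 0.075 m and y of red_in_tray_mid in the frame of tray_centre between 0.041 and 0.075 m and x of red_loose_mid in the frame of tray_centre between -0.075 and -0.041 m and y of red_loose_mid in the frame of tray_centre between -0.075 and -0.041 m) or (x of red_in_tray_mid in the frame of tray_centre between 0.041 and 0.075 m and y of red_in_tray_mid in the frame of tray_centre between -0.017 and 0.017 m and x of red_loose_mid in the frame of tray_centre between -0.075 and -0.041 m and y of red_loose_mid in the frame of tray_centre between -0.017 and 0.017 m) or (x of red_in_tray_mid in the frame of tray_centre between -0.017 and 0.017 m and y of red_in_tray_mid in the frame of tray_centre between -0.075 and -0.041 m and x of red_loose_mid in the frame of tray_centre between -0.017 and 0.017 m and y of red_loose_mid in the frame of tray_centre between 0.041 and 0.075 m)) and ((x of blue_in_tray_mid in the frame of tray_centre between 0.041 and 0.075 m and y of blue_in_tray_mid in the frame of tray_centre between 0.041 and 0.075 m and x of blue_loose_mid in the frame of tray_centre between -0.075 and -0.041 m and y of blue_loose_mid in the frame of tray_centre between -0.075 and -0.041 m) or (x of blue_in_tray_mid in the frame of tray_centre between 0.041 and 0.075 m and y of blue_in_tray_mid in the frame of tray_centre between -0.017 and 0.017 m and x of blue_loose_mid in the frame of tray_centre between -0.075 and -0.041 m and y of blue_loose_mid in the frame of tray_centre between -0.017 and 0.017 m) or (x of blue_in_tray_mid in the frame of tray_centre between -0.017 and 0.017 m and y of blue_in_tray_mid in the frame of tray_centre between -0.075 and -0.041 m and x of blue_loose_mid in the frame of tray_centre between -0.017 and 0.017 m and y of blue_loose_mid in the frame of tray_centre between 0.041 and 0.075 m)) and ((x of black_in_tray_mid in the frame of tray_centre between 0.041 and 0.075 m and y of black_in_tray_mid in the frame of tray_centre between 0.041 and 0.075 m and x of black_loose_mid in the frame of tray_centre between -0.075 and -0.041 m and y of black_loose_mid in the frame of tray_centre between -0.075 and -0.041 m) or (x of black_in_tray_mid in the frame of tray_centre between 0.041 and 0.075 m and y of black_in_tray_mid in the frame of tray_centre between -0.017 and 0.017 m and x of black_loose_mid in the frame of tray_centre between -0.075 and -0.041 m and y of black_loose_mid in the frame of tray_centre between -0.017 and 0.017 m) or (x of black_in_tray_mid in the frame of tray_centre between -0.017 and 0.017 m and y of black_in_tray_mid in the frame of tray_centre between -0.075 and -0.041 m and x of black_loose_mid in the frame of tray_centre between -0.017 and 0.017 m and y of black_loose_mid in the frame of tray_centre between 0.041 and 0.075 m)) and x of white_loose_mid in the frame of tray_centre between -0.017 and 0.017 m and y of white_loose_mid in the frame of tray_centre between -0.017 and 0.017 m and z of each of red_loose_mid, red_in_tray_mid in the frame of tray_centre below 0.042 m and angle between each of red_loose_mid, blue_loose_mid, black_loose_mid, white_loose_mid, red_in_tray_mid, blue_in_tray_mid, black_in_tray_mid's own z axis and vertical below 0.12 rad and linear speed of each of red_loose, blue_loose, black_loose, white_loose, red_in_tray, blue_in_tray, black_in_tray below 0.02 m/s and z of each of blue_loose_mid, black_loose_mid, blue_in_tray_mid, black_in_tray_mid in the frame of tray_centre below 0.037 m and z of white_loose_mid in the frame of tray_centre below 0.03 m and contact force between each of red_loose, blue_loose, black_loose, white_loose and the fingers below 0.05 N); the robot touches nothing.
It fails at once if a vial already in the tray is shifted by more than 25 mm or tipped (distance of any of red_in_tray_mid, blue_in_tray_mid, black_in_tray_mid from where it was at the start of the episode above 0.025 m or angle between any of red_in_tray_mid, blue_in_tray_mid, black_in_tray_mid's own z axis and vertical above 0.4 rad).
It fails at once if the jar or the dropper bottle is shifted by more than 25 mm or tipped (distance of any of jar_mid, dropper_mid from where it was at the start of the episode above 0.025 m or angle between any of jar_mid, dropper_mid's own z axis and vertical above 0.4 rad).
It fails at once if a vial from the desk is knocked over or turned on its side (angle between any of red_loose_mid, blue_loose_mid, black_loose_mid, white_loose_mid's own z axis and vertical above 0.8 rad).
It fails at once if a vial from the desk is dropped or thrown (faster than 0.8 m/s and free of the gripper: a fall of over 3 cm) ((linear speed of red_loose above 0.8 m/s and contact force between red_loose and the fingers below 0.01 N) or (linear speed of blue_loose above 0.8 m/s and contact force between blue_loose and the fingers below 0.01 N) or (linear speed of black_loose above 0.8 m/s and contact force between black_loose and the fingers below 0.01 N) or (linear speed of white_loose above 0.8 m/s and contact force between white_loose and the fingers below 0.01 N)).
It also fails if it takes over 120 s, if anything falls off the work surface, if the arm or the gripper's body presses on something with over 40 N, if the wrist force passes 120 N, or if a joint passes its speed limit or range.

ROBOT

A 7-joint arm with a two-finger parallel gripper is mounted at the origin on the work surface; the furniture and walls round the work are solid. World frame = base frame: x ahead of the robot, y to its left, z up, the work surface at z = 0. Lengths are in m, angles in rad, forces in N, time in s.
With the tool pointing down it reaches from about 0.4 to 0.875 m from the base axis. Payload 6.5 kg.
Tool frame: the origin (TCP) lies midway between the tips of the shut fingers; the grasp point (between the pads) lies 19 mm behind it (robot.hold_point_z is the distance from the TCP to the grasp point, in m); z points along the fingers, y is the line along which they close (so a half turn about z gives the same grasp; the last joint's range is limited). The gripper opens to 88 mm and grips with 3 to 60 N. Pads are 18 mm wide; open, the fingers measure 123 mm over their backs; the gripper's body (75 mm by 187 mm) begins 45 mm behind the grasp point.
Start: joints at [1.035, 0.536, -0.004, 1.538, 0.003, 1.067, -0.071], TCP at [0.294, -0.58, 0.203] pointing down, gripper open.
Joint ranges: [-2.7, 2.7], [-0.37, 2.16], [-1.27, 1.26], [0.24, 2.4], [-1.31, 4.45], [0.19, 1.91], [-2.76, 2.76]. Speed limits (rad/s): [2.39, 2.39, 3.14, 3.14, 3.14, 3.14, 3.14].

INTERFACE

Orientations are given as a unit quaternion [w, x, y, z].
In Python, from cell import robot gives the robot as it stands. Calls block until the motion is done:
- robot.move_pose(position, orientation): joint-space move of the TCP to a pose.
- robot.move_linear(position, ori=None, rate=0.15, f_stop=None): straight line of the TCP; ori=None keeps the orientation; rate is the mean speed in m/s. With f_stop (N) it stops when the force on the tool has changed by that much, and returns True; else False.
- robot.move_joints(angles): joint-space move.
- robot.gripper_to(opening): finger opening in m; the grip force is fixed at half the most; returns when the fingers have stopped.
- robot.dwell(seconds).
- robot.inverse_kinematics(position, orientation): joint angles nearest the present ones, or None.
- robot.state(): the state.
- robot.camera(name): name is "side" or "top" or "wrist"; returns the picture (384x512x3 uint8, red, green, blue); there is no depth.
- robot.camera_model(name): a dict with "fx", "fy", "cx", "cy" (pixels), "R" (3x3) and "t" (3): a world point X has camera coordinates R X + t; the wrist camera has in their place "T_tool_cam" (4x4, takes a point from camera to tool coordinates, whose origin is the TCP and whose axes are the flange's). Camera axes: x right, y down, z forward; pixel columns grow to the right and rows downward; lengths in m; the calibration is good to about 2 mm. A picture is of the moment at which its call begins: read the wrist's pose just before it. camera_model takes no time and is no camera call.
A pose or a line that the arm cannot do raises robot.MotionError and nothing moves.
- robot.finish_job(): hands the job in; it is judged then, once.
The state is a dict: "clock": time; "q": joint angles; "qvel": joint speeds; "joint_torque": joint torques, N m; "eef_pos": TCP position; "tool_rot": TCP orientation; "wrist_force": force on the tool from outside, world axes, zero at the start; "wrist_torque": the same for the moment, N m; "finger_gap": finger opening in m; "finger_force": force on a finger pad.
Only numpy, scipy, OpenCV 4.12 (cv2) and the standard library are available. Lean on these libraries where they do the work, as an engineer would, in place of code of your own. Each camera call takes 0.05 s, during which the arm holds its last target. There are 200 camera calls.

## Working session

There is one attempt and no reset: what is moved stays moved. The work goes in short steps, each a Python script; the robot and the scene stay as the last script left them, time stands still between calls to the robot, and variables do not carry over. Pictures are saved under pics/ and viewed, at most 14 in all, crops included, and the job is handed in when it is done.

```bash
mkdir -p pics; ls; python3 - <<'E'
from cell import robot
import cv2, numpy as np
for n in ("side","top"):
    im=robot.camera(n); cv2.imwrite(f"pics/{n}0.png",cv2.resize(im[:,:,::-1],(800,600),interpolation=cv2.INTER_CUBIC))
    cv2.imwrite(f"pics/raw_{n}0.png",im[:,:,::-1])
    m=robot.camera_model(n); print(n,{k:np.round(v,3).tolist() for k,v in m.items()})
print(robot.camera_model("wrist")); s=robot.state(); print(s['tool_rot'],s['clock'],robot.hold_point_z)
E
```

```text
pics
side {'fx': 462.312, 'fy': 462.312, 'cx': 247.961, 'cy': 195.01, 'R': [[-0.995, -0.099, -0.001], [-0.062, 0.629, -0.775], [0.078, -0.771, -0.632]], 't': [0.465, 0.207, 0.89]}
top {'fx': 387.727, 'fy': 387.727, 'cx': 260.951, 'cy': 199.212, 'R': [[-0.011, -1.0, -0.007], [-0.989, 0.012, -0.147], [0.147, 0.005, -0.989]], 't': [-0.128, 0.464, 0.932]}
{'fx': 288.8701978972393, 'fy': 288.8701978972393, 'cx': 258.0386673015469, 'cy': 189.9942899314898, 'T_tool_cam': array([[-3.89689512e-04, -9.65109510e-01, -2.61846296e-01,
         6.69720573e-02],
       [ 9.99999838e-01, -2.67157323e-04, -5.03552571e-04,
        -6.54694904e-04],
       [ 4.16029220e-04, -2.61846450e-01,  9.65109457e-01,
        -1.79843270e-01],
       [ 0.00000000e+00,  0.00000000e+00,  0.00000000e+00,
         1.00000000e+00]])}
[-7.52224786e-04  9.72521424e-01  2.32812066e-01 -2.35657109e-04] 0.1 0.0187
```

View pics/top0.png

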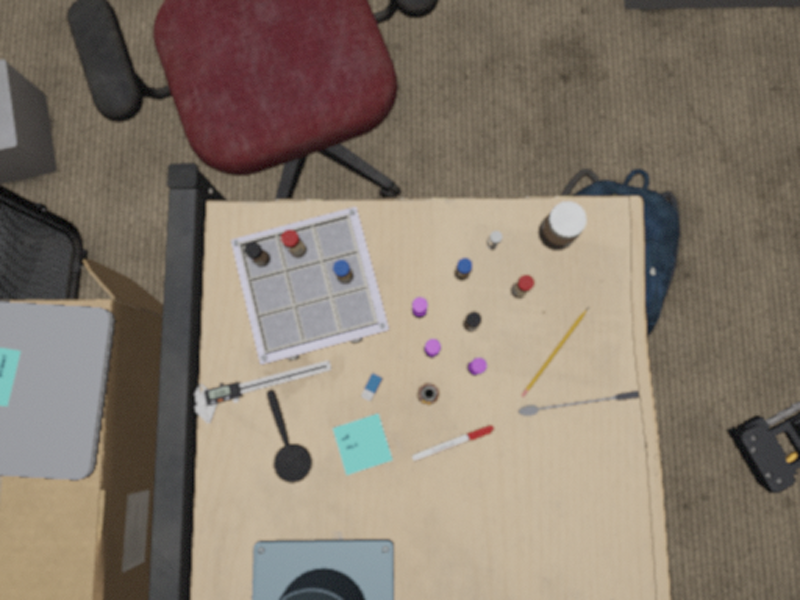

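View pics/side0.png

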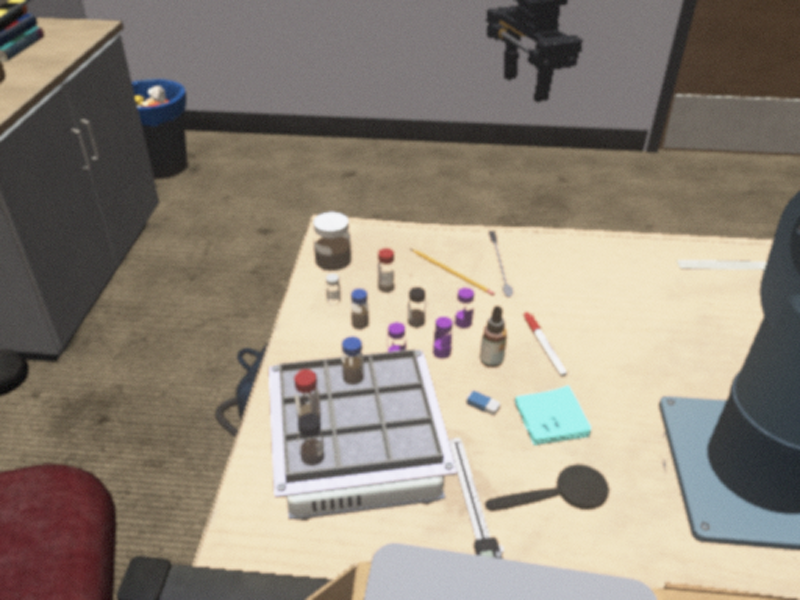

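The top view shows the tray, with its control knobs on the robot side at (293,357) and (357,340). So +x points away from the robot. The black partner is at (257,252) back left, red at (291,240) back middle and blue at (343,270) middle right. The loose caps are blue (464,268), red (526,284), black (473,320) and white (495,239). The three purple ones are look-alikes, (428,393) is the dropper and (563,220) is the jar. I'll enlarge to confirm.

```bash
python3 - <<'E'
import cv2
im=cv2.imread("pics/raw_top0.png")
c=im[135:265,250:390]; cv2.imwrite("pics/c1.png",cv2.resize(c,None,fx=4.6,fy=4.6,interpolation=cv2.INTER_CUBIC))
c=im[125:240,140:260]; cv2.imwrite("pics/c2.png",cv2.resize(c,None,fx=5,fy=5,interpolation=cv2.INTER_CUBIC))
E
```

```text
(no output)
```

View pics/c1.png

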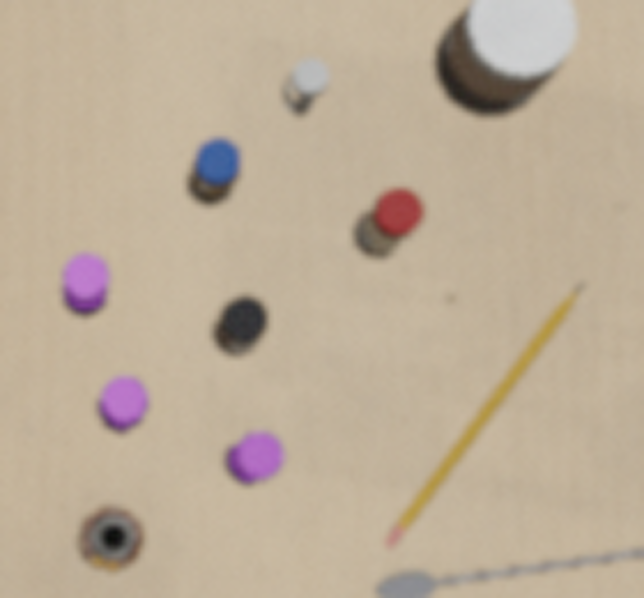

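View pics/c2.png

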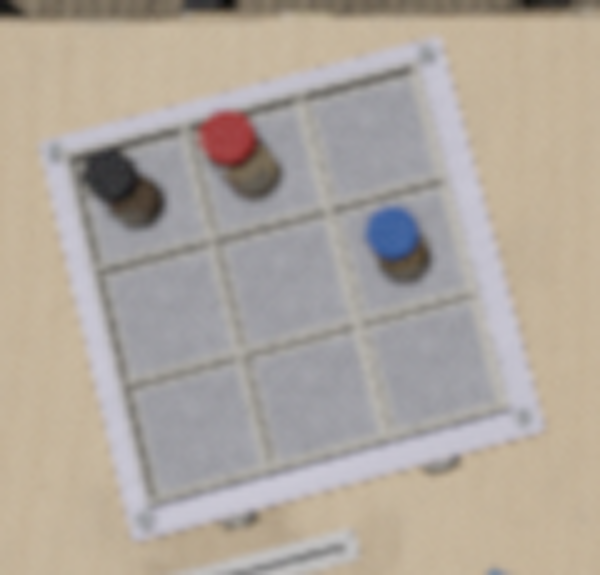

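The enlarged crop gives these loose cap centres: white (311,76), blue (218,160), red (399,211) and black (242,319). The black-capped one is a clear vial with brown soil. The purple look-alikes are at (86,274), (124,402) and (258,456), and (112,537) is the dropper's bulb. In the tray crop the wall crossings are at (213,242), (330,211), (355,325) and (238,357).

```bash
cat > h.py <<'E'
from cell import robot
import numpy as np, cv2
from scipy.spatial.transform import Rotation as Ro
def back(uv,z,name="top",m=None):
    if m is None: m=robot.camera_model(name)
    d=np.array([(uv[0]-m['cx'])/m['fx'],(uv[1]-m['cy'])/m['fy'],1.]); R=np.array(m['R']); t=np.array(m['t'])
    o=-R.T@t; d=R.T@d; return o+d*(z-o[2])/d[2]
E
python3 - <<'E'
from h import *
un=lambda p,o,f:((np.array(p)+.5)/f-.5+o)
for n,p,z in [("white",(311,76),.048),("blue",(218,160),.062),("red",(399,211),.072),("black",(242,319),.062),("p1",(86,274),.062),("p2",(124,402),.062),("p3",(258,456),.062),("drop",(112,537),.102),("jar",(522,25),.082)]:
    print(n,back(un(p,[250,135],4.6),z).round(4))
for n,p,z in [("black",(111,174),.133),("red",(229,137),.143),("blue",(393,233),.133)]:
    print("tray",n,back(un(p,[140,125],5),z).round(4))
print("cross",[back(un(p,[140,125],5),.083).round(4) for p in [(213,242),(330,211),(355,325),(238,357)]])
print("screw",[back(un(p,[140,125],5),.075).round(4) for p in [(56,151),(428,54),(524,417),(147,520)]])
# side check
m=robot.camera_model("side")
for n,p,z in [("white",(333,278),.048),("blue",(359,294),.062),("red",(386,254),.072),("black",(417,293),.062)]:
    print("side",n,back(np.array(p)*.64,z,"side").round(4))
E
```

```text
white [ 0.5807 -0.2752  0.048 ]
blue [ 0.5315 -0.2223  0.062 ]
red [ 0.5007 -0.3153  0.072 ]
black [ 0.4461 -0.2327  0.062 ]
p1 [ 0.4709 -0.1513  0.062 ]
p2 [ 0.4032 -0.1701  0.062 ]
p3 [ 0.3743 -0.2391  0.062 ]
drop [ 0.333  -0.1617  0.102 ]
jar [ 0.5974 -0.3818  0.082 ]
tray black [0.5424 0.0906 0.133 ]
tray red [0.5562 0.0351 0.143 ]
tray blue [ 0.5134 -0.0378  0.133 ]
cross [array([0.5213, 0.0542, 0.083 ]), array([ 0.5358, -0.0017,  0.083 ]), array([ 0.4802, -0.0141,  0.083 ]), array([0.4655, 0.0412, 0.083 ])]
screw [array([0.5692, 0.1332, 0.075 ]), array([ 0.6157, -0.0477,  0.075 ]), array([ 0.4362, -0.0938,  0.075 ]), array([0.3893, 0.0845, 0.075 ])]
side white [ 0.5802 -0.2783  0.048 ]
side blue [ 0.5323 -0.225   0.062 ]
side red [ 0.5014 -0.3164  0.072 ]
side black [ 0.4473 -0.2357  0.062 ]
```

The top and side views agree to within 3 mm, and the tray lattice matches: 58 mm spacing, yaw about 14°, and the vials in the tray on their cell centres. Next I'll check the black bar's height, test IK for every pose, go above the group and take one close look.

```bash
cat >> h.py <<'E'
YAW=np.radians(14); C=np.array([.5010,.0197])
V={"white":((.5805,-.2768),.048,.035,25),"blue":((.5319,-.2237),.062,.038,59),"red":((.5010,-.3158),.072,.038,59),"black":((.4467,-.2342),.062,.038,59)}
T={"white":(0,0),"blue":(0,.058),"red":(-.058,0),"black":(-.058,-.058)}
HP=robot.hold_point_z
def cell(n):
    c,s=np.cos(YAW),np.sin(YAW); return C+np.array([[c,-s],[s,c]])@np.array(T[n])
def ori(deg):
    a=np.radians(deg); M=np.array([[-np.sin(a),np.cos(a),0],[np.cos(a),np.sin(a),0],[0,0,-1]]).T
    return Ro.from_matrix(M).as_quat(scalar_first=True)
def best(pos,deg,near=None):
    "half-turn choice with joint 7 nearest the middle"
    r=[]
    for d in (deg,deg+180):
        q=robot.inverse_kinematics(pos,ori(d))
        if q is not None: r.append((abs(q[6]),d,np.round(q,2)))
    return min(r,key=lambda x:x[0]) if r else None
def wcam():
    s=robot.state(); im=robot.camera("wrist"); m=robot.camera_model("wrist"); X=np.eye(4)
    X[:3,:3]=Ro.from_quat(s['tool_rot'],scalar_first=True).as_matrix(); X[:3,3]=s['eef_pos']
    W=np.linalg.inv(X@m['T_tool_cam']); m=dict(m,R=W[:3,:3],t=W[:3,3]); return im,m
def proj(P,m):
    c=np.array(m['R'])@np.array(P)+m['t']; return m['fx']*c[0]/c[2]+m['cx'],m['fy']*c[1]/c[2]+m['cy']
E
python3 - <<'E'
from h import *
# bar end triangulation
def ray(uv,n):
    a=back(uv,0,n); b=back(uv,.5,n); return a,(b-a)/np.linalg.norm(b-a)
a,d=ray(np.array([183,177])*.64,"top"); b,e=ray(np.array([145,575])*.64,"side")
k=np.linalg.lstsq(np.c_[d,-e],b-a,rcond=None)[0]; print("bar",a+k[0]*d,b+k[1]*e)
for n in V:
    p=V[n][0]; print(n,best([*p,.02],V[n][3])[1:],best([*p,.2],V[n][3])[1:],cell(n).round(3),best([*cell(n),.09],59)[1:],best([*cell(n),.2],59)[1:])
robot.move_pose([.45,-.25,.27],ori(-90)) 
im,m=wcam(); im=im[:,:,::-1].copy()
for n in V: u=proj([*V[n][0],V[n][1]],m); print(n,np.round(u,1)); cv2.drawMarker(im,tuple(int(round(x)) for x in u),(0,255,0),0,8,1)
cv2.imwrite("pics/w1.png",cv2.resize(im,(800,600),interpolation=cv2.INTER_CUBIC)); print(robot.state()['clock'])
E
```

```text
bar [0.68840824 0.23243736 0.0429671 ] [0.69292754 0.23259663 0.04478593]
white (25, array([ 0.6 ,  0.78, -0.32,  1.65,  0.32,  0.77,  0.56])) (25, array([ 0.66,  0.56, -0.41,  1.54,  0.24,  1.09,  0.62])) [0.501 0.02 ] (59, array([ 0.38,  0.54, -0.64,  1.98,  0.46,  0.76,  0.5 ])) (59, array([ 0.44,  0.37, -0.7 ,  1.9 ,  0.28,  0.97,  0.64]))
blue (59, array([ 0.67,  0.72, -0.47,  1.82,  0.48,  0.71,  0.96])) (59, array([ 0.74,  0.48, -0.56,  1.72,  0.29,  1.03,  1.11])) [0.487 0.076] (59, array([ 0.29,  0.53, -0.67,  2.  ,  0.47,  0.76,  0.36])) (59, array([ 0.39,  0.37, -0.77,  1.91,  0.31,  0.98,  0.5 ]))
red (59, array([ 0.82,  0.74, -0.45,  1.78,  0.46,  0.73,  1.15])) (59, array([ 0.88,  0.5 , -0.54,  1.68,  0.29,  1.05,  1.28])) [0.445 0.006] (59, array([ 0.42,  0.45, -0.64,  2.12,  0.42,  0.69,  0.53])) (59, array([ 0.52,  0.27, -0.72,  2.03,  0.22,  0.93,  0.71]))
black (59, array([ 0.75,  0.63, -0.45,  2.01,  0.47,  0.6 ,  1.01])) (59, array([ 0.86,  0.35, -0.57,  1.9 ,  0.23,  0.96,  1.22])) [ 0.459 -0.051] (59, array([ 0.52,  0.47, -0.61,  2.08,  0.41,  0.71,  0.67])) (59, array([ 0.58,  0.29, -0.66,  1.99,  0.22,  0.93,  0.84]))
white [278.4  59.6]
blue [237.1  98.9]
red [309.2 123.8]
black [246.1 164.6]
1.5333
```

View pics/w1.png

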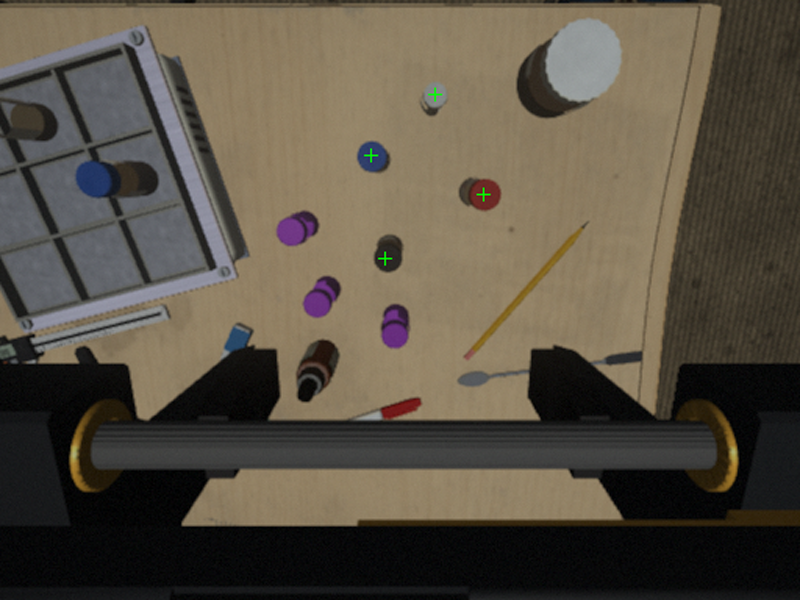

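The wrist view shows the projected estimates sitting on the white (434,95), blue (371,156), red (483,194) and black (386,258) caps, within about 2 mm. I'm picking white first.

```bash
cat >> h.py <<'E'
def pick(n):
    (x,y),h,g,a=V[n]; z=g-HP
    robot.gripper_to(.048); robot.move_pose([x,y,.2],ori(a)); robot.move_linear([x,y,z+.06],rate=.25); robot.move_linear([x,y,z],rate=.1)
    robot.gripper_to(0.0); s=robot.state(); print(n,"gap",round(s['finger_gap'],4),"F",s['finger_force'])
    robot.move_linear([x,y,z+.03],rate=.1); robot.move_linear([x,y,.2],rate=.25)
    s=robot.state(); print("lifted gap",round(s['finger_gap'],4),"t",round(s['clock'],1))
def place(n):
    x,y=cell(n); z=.071+V[n][2]-HP
    robot.move_pose([x,y,.2],ori(59)); robot.move_linear([x,y,z+.012],rate=.15)
    hit=robot.move_linear([x,y,z-.003],rate=.02,f_stop=4.); s=robot.state()
    print("hit",hit,"dz",round(s['eef_pos'][2]-z,4),"gap",round(s['finger_gap'],4))
    robot.gripper_to(.044); robot.move_linear([x,y,z+.04],rate=.1); robot.move_linear([x,y,.2],rate=.25); print("t",round(robot.state()['clock'],1))
E
python3 - <<'E'
from h import *
pick("white"); place("white")
robot.move_pose([.45,-.06,.30],ori(-90))
im,m=wcam(); im=im[:,:,::-1].copy()
for n in T: u=proj([*cell(n),.071],m); cv2.drawMarker(im,tuple(int(round(x)) for x in u),(0,255,0),0,8,1)
cv2.imwrite("pics/w2.png",cv2.resize(im,(800,600),interpolation=cv2.INTER_CUBIC)); print(robot.state()['clock'])
E
```

```text
white gap 0.0005 F 0.0
lifted gap 0.0007 t 7.3
hit False dz -0.0029 gap 0.0002
t 12.0
13.95
```

View pics/w2.png

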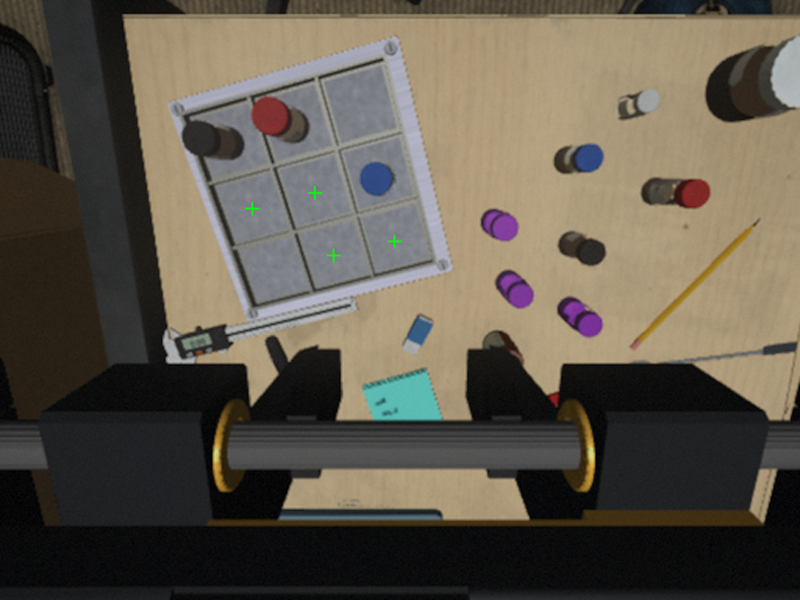

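White is still standing on the desk at (648,100): the fingers shut on nothing. The target marks do sit in the correct cells. I'll find out how far off the grasp was.

```bash
python3 - <<'E'
from h import *
im,m=wcam()
print("cap now",back(np.array([648,100])*.64,.048,m=m).round(4),"blue",back(np.array([588,157])*.64,.062,m=m).round(4))
robot.gripper_to(.048)
x,y=V["white"][0]; robot.move_pose([x,y,.12],ori(25)); s=robot.state(); print(s['eef_pos'],s['tool_rot'],ori(25),s['finger_gap'])
im,m=wcam(); im=im[:,:,::-1].copy()
print([np.round(proj(p,m),1) for p in ([x,y,.048],[x,y,0],s['eef_pos'])])
cv2.imwrite("pics/w3.png",cv2.resize(im,(800,600)))
im=robot.camera("side")[110:260,150:300,::-1]; cv2.imwrite("pics/s3.png",cv2.resize(im,(600,600),interpolation=cv2.INTER_CUBIC))
E
```

```text
cap now [ 0.5799 -0.2757  0.048 ] blue [ 0.5312 -0.2224  0.062 ]
[ 0.58082507 -0.2763636   0.12039501] [2.31801206e-04 5.37295442e-01 8.43394055e-01 1.47056534e-04] [0.         0.53729961 0.84339145 0.        ] 0.048011568053528464
[array([257.7, 189.6]), array([257.7, 177.9]), array([258.4, 217.8])]
```

View pics/w3.png

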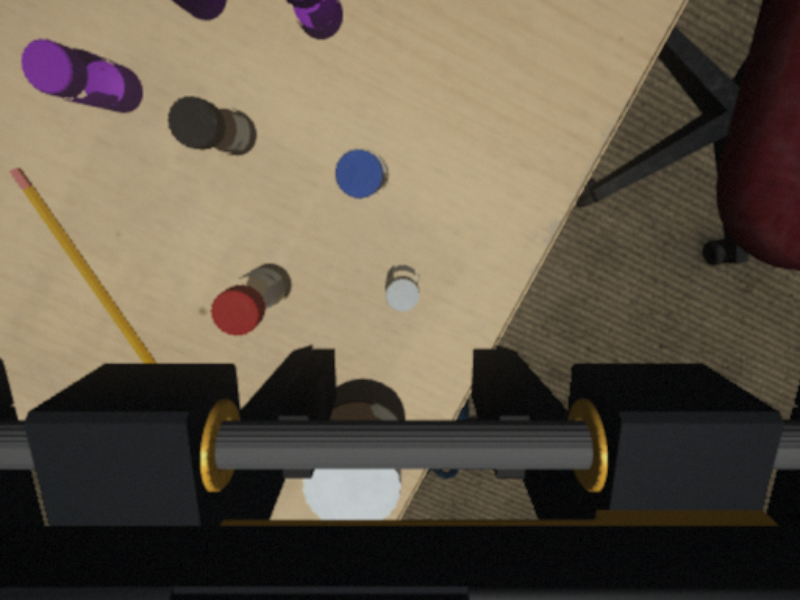

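View pics/s3.png

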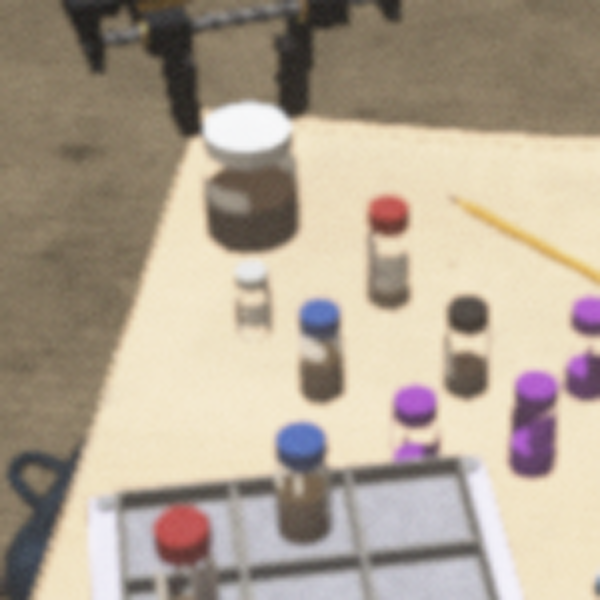

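The side crop puts the fingertips at (188,133) and (298,113), about 38 mm higher than the stated TCP. The finger spacing in the wrist view gives the same figure. So the real tips sit behind the reported TCP, and the fingers closed above the 48 mm vial. I'll measure this by gently touching bare desk.

```bash
python3 - <<'E'
from h import *
P=(.63,-.165)
robot.move_pose([*P,.12],ori(59)); 
for g in (.028,.0):
    robot.gripper_to(g); robot.move_linear([*P,.01],rate=.12)
    try: hit=robot.move_linear([*P,-.06],rate=.03,f_stop=4.)
    except robot.MotionError as e: print(e); break
    s=robot.state(); print(g,s['finger_gap'],hit,s['eef_pos'],s['wrist_force'],s['clock'])
    if g: im,m=wcam(); print(m['fx'])
    robot.move_linear([*P,.05],rate=.12)
E
```

```text
0.028 0.02760440745077896 True [ 0.62990229 -0.16493193 -0.03484238] [-1.77560752  0.38937361  6.1358525 ] 19.8083
288.8701978972393
0.0 0.0005308555477362688 True [ 0.6298829  -0.16495458 -0.03485387] [-1.84996575 -0.14376926  7.13239532] 23.2
```

The reported TCP lies 35 mm beyond the real tips, at both openings. I'll correct the heights by that and retry white.

```bash
echo 'HP=robot.hold_point_z+.0348  # measured: real tips 34.8 mm behind the reported TCP' >> h.py
python3 - <<'E'
from h import *
pick("white")
if robot.state()['finger_gap']>.015: place("white")
im=robot.camera("side")[110:310,130:330,::-1]; cv2.imwrite("pics/s4.png",cv2.resize(im,(600,600),interpolation=cv2.INTER_CUBIC))
E
```

```text
white gap 0.0212 F 29.997966047376394
lifted gap 0.0213 t 29.1
hit True dz 0.0003 gap 0.0216
t 33.6
```

View pics/s4.png

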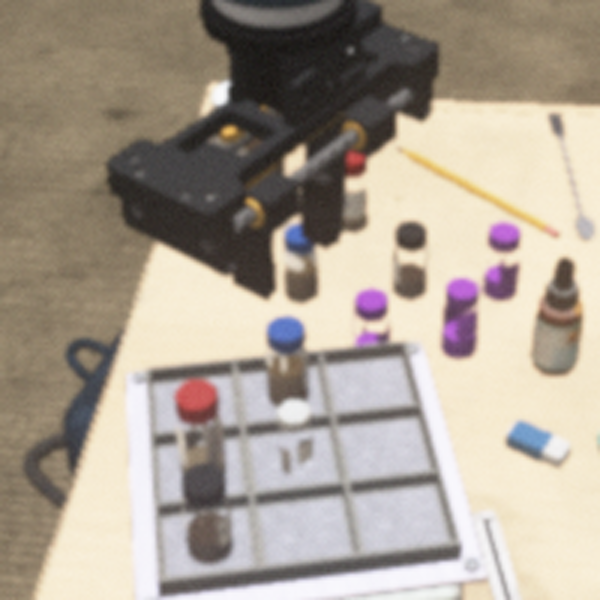

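White stands upright in the middle cell at (294,440), released, and the tray vials haven't moved. The other three use the same routine.

```bash
python3 - <<'E'
from h import *
for n in ("blue","red","black"):
    pick(n)
    if robot.state()['finger_gap']<.02: print("missed",n); break
    place(n)
else: robot.move_pose([.40,-.25,.30],ori(-90))
im=robot.camera("top")[125:265,140:330,::-1]; cv2.imwrite("pics/t5.png",cv2.resize(im,None,fx=4,fy=4,interpolation=cv2.INTER_CUBIC))
im=robot.camera("side")[110:330,130:340,::-1]; cv2.imwrite("pics/s5.png",cv2.resize(im,(570,600),interpolation=cv2.INTER_CUBIC))
print(robot.state()['clock'])
E
```

```text
blue gap 0.0258 F 30.000576389429625
lifted gap 0.0259 t 38.2
hit True dz 0.0004 gap 0.0262
t 42.5
red gap 0.0268 F 30.000707276776666
lifted gap 0.027 t 47.6
hit True dz 0.0004 gap 0.0271
t 52.0
black gap 0.0257 F 30.00069965404691
lifted gap 0.0256 t 56.5
hit True dz 0.0004 gap 0.0261
t 60.5
62.325
```

View pics/t5.png

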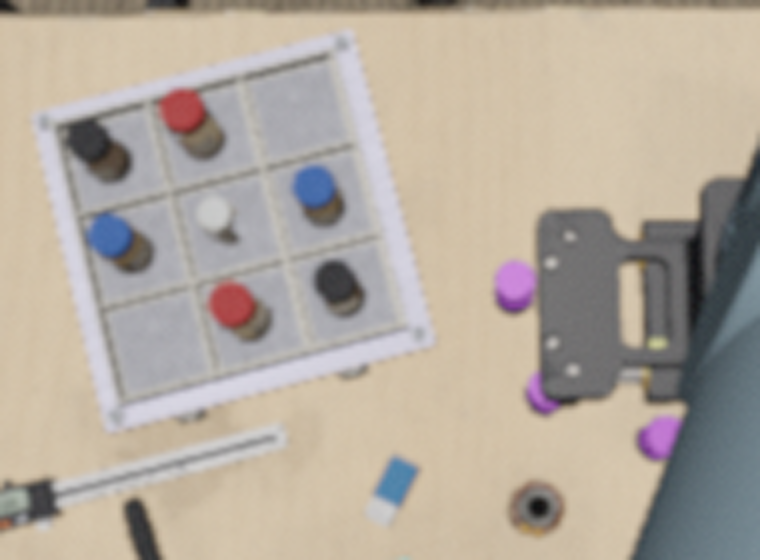

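View pics/s5.png

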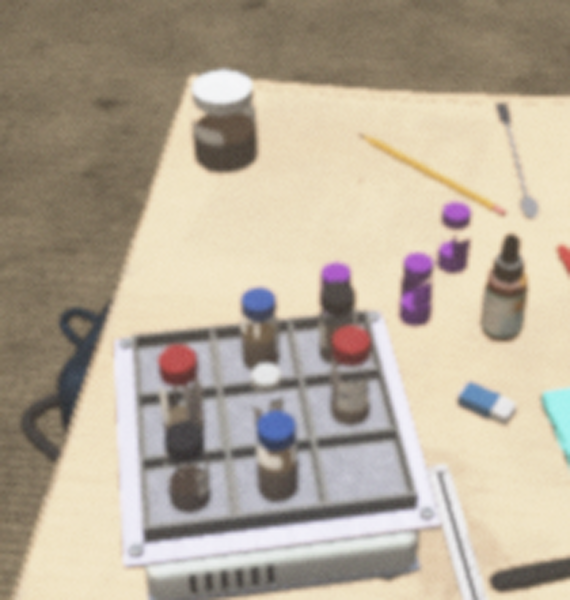

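Both views show all seven vials upright. In the top crop blue is at (110,236) opposite (315,187), red at (233,304) opposite (183,110), black at (337,281) opposite (90,140), and white at (214,214) in the middle. I'll check the offsets numerically and hand in if they're good.

```bash
python3 - <<'E'
from h import *
ok=True
for n,p in [("blue",(110,236)),("red",(233,304)),("black",(337,281)),("white",(214,214))]:
    e=back((np.array(p)+.5)/4-.5+[140,125],.071+V[n][1])[:2]-cell(n); print(n,e.round(4)); ok&=np.abs(e).max()<.010
if ok: print(robot.finish_job())
E
```

```text
blue [-0.0007  0.0011]
red [ 0.0005 -0.0001]
black [ 0.0003 -0.0002]
white [0.     0.0015]
the job is handed in; nothing more can be done
None
```

The job is handed in: red, blue and black each stand straight across from their partners and white stands in the middle cell, all upright and within 2 mm of centre by the camera; the first try at white closed above it, because the real fingertips sit 35 mm short of the stated TCP, and I corrected for that.

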